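Clear the leak-test bench: assemble the regulator in its nest and sort the fittings

TASK

Get the bench ready for the next leak test. Set the square aluminium housing down into the pocket of the white nest, then stand its round cover upright on top of it, centred; lay both hex nuts flat on the floor of the round steel dish, and stand the hose tail upright on the floor of the low, empty black tray (not the stock bins at the back). The nuts and the hose tail may be put away at any time; at the end everything is let go and at rest.

Things in the scene. Friction and masses are not known exactly. Their poses are not given: they have to be found in the camera images.
- housing: plain square aluminium regulator housing, 52 x 52 mm and 40 mm high, flat top and bottom, with a dark round spot (bore, level with the top) in the middle of the top and one on each side (painted ports, flat to touch); stands upright. Origin: centre of the underside; z up, x and y normal to its side faces (it looks alike every 90 degrees). About 0.22 kg.
- cover: round aluminium cover: flat disc 50 mm diameter, 10 mm thick, with a cylindrical boss 24 mm diameter rising from its middle to 46 mm total height; stands disc down. Origin: centre of the disc's flat underside; z up along the boss. Round: yaw does not matter; four small dark screw heads on the disc are for looks only. It rests on the housing's flat top with nothing to locate it. About 0.11 kg.
- nut_a: steel hex nut lying flat, 36 mm across flats (41.6 mm across corners), 24 mm high, dark bore drawn on top (solid to touch). Origin: centre of the underside; z up, x is normal to a pair of flats (flats repeat every 60 degrees). About 0.13 kg. The two nuts are alike.
- nut_b: steel hex nut lying flat, 36 mm across flats (41.6 mm across corners), 24 mm high, dark bore drawn on top (solid to touch). Origin: centre of the underside; z up, x is normal to a pair of flats (flats repeat every 60 degrees). About 0.13 kg. The two nuts are alike.
- hose_tail: steel hose tail standing upright: hex foot 34 mm across flats and 18 mm high, with a plain round stem 18 mm diameter rising from it to 56 mm total height. Origin: centre of the underside; z up along the stem. About 0.10 kg.
- nest: fixed white plastic block, 110 x 110 mm outside and 24 mm high, with a square pocket in its top, 66 x 66 mm and 16 mm deep (pocket floor 8 mm above the bench, walls 22 mm thick). Origin: centre of the underside; z up, x and y along the pocket's sides (alike every 90 degrees).
- dish: fixed round stainless dish, 154 mm diameter over the rim, 22 mm high, wall and floor 3 mm thick; flat floor about 138 mm in diameter, 3 mm above the bench. Origin: centre of the underside; z up.
- tray: fixed rectangular black plastic tray, low, empty and standing alone (the taller black bins at the back, with stock in them, are not it), open on top: 96 mm along its x, 172 mm along its y, 28 mm high, walls 4 mm thick, floor 4 mm above the bench. Origin: centre of the underside; z up, y along its long side.
Not all that is in view belongs to the job. What is shaped like the housing but pink or yellow is not meant.

How it is judged:
By the outcome, as a careful person would: the job done as asked, in the order asked, and still so for the second after the job is handed in, with the robot touching nothing.
It also fails if it takes over 128 s, if anything falls off the work surface, if the arm or the gripper's body presses on something with over 40 N, if the wrist force passes 120 N, or if a joint passes its speed limit or range.

ROBOT

A 7-joint arm with a two-finger parallel gripper is mounted at the origin on the work surface. World frame = base frame: x ahead of the robot, y to its left, z up, the work surface at z = 0. Lengths are in mm, angles in degrees, forces in N, time in s.
With the tool pointing down it reaches from about 375 to 925 mm from the base axis. Payload 3.1 kg.
Tool frame: the origin (TCP) lies at the very end of the fingers, on their centre line; the grasp point (between the pads) lies 19 mm behind it; z points along the fingers, y is the line along which they close (so a half turn about z gives the same grasp; the last joint's range is limited). The gripper opens to 85 mm and grips with 20 to 120 N. Pads are 22 mm wide; open, the fingers measure 114 mm over their backs; the gripper's body (76 mm by 85 mm) begins 54 mm behind the grasp point. The pads swing forward as they close: fully open they stand 13 mm farther back than shut.
Start: joints at [60.115, 21.939, 2.515, 91.553, -1.026, 66.532, -2.859], TCP at [267.317, -592.49, 231.269] pointing down, gripper open.
Joint ranges: [-149.38, 149.38], [-23.57, 123.04], [-84.95, 90], [0, 143.3], [-89.99, 269.99], [3.08, 112.72], [-163.45, 163.45]. Speed limits (degrees/s): [159.86, 159.86, 180, 180, 180, 180, 180].

INTERFACE

Orientations are given as [roll, pitch, yaw] about the fixed x, y, z axes, in that order (R = Rz(yaw) Ry(pitch) Rx(roll)).
In Python, from rig import status, eyes, ctrl gives the robot as it stands.
- The arm moves only by the tool play_rows, never from a script. Its argument "deltas" is a list that holds one entry, the list of rows, each a list of 7 numbers: the turn, a rotation vector about the tool's x, y, z in degrees, then the shift along the tool's x, y, z in mm, then the finger opening in mm, from 0 to 85.4. In form: [[[ax, ay, az, tx, ty, tz, jaw], ...]]. A call has 1 to 12 rows; each row shifts and turns the commanded pose from where the row before left it, along the tool's axes as they then stand; what a row does not reach is not made up. A row lasts 1/12 s, in which the tool goes at most 41.7 mm and 7.16 degrees, less where a joint would pass 70% of its speed; a pose out of reach is approached as far as the arm can. A call with a gripper value outside its range is refused whole. The fingers move at their own pace and stop on an object; the grip force is fixed at half the most. Time passes only in rows, so rows that do not move let the fingers close. It gives the time, the measured TCP pose, the force, the opening and the grip force at its end, in the units of the state.
- status.get_obs(): the state, without advancing time (a new reading comes with each control period).
- eyes.camera(name): name is "scene" or "top" or "wrist"; returns a dict with "frame" (420x560x3 uint8, red, green, blue), "vfov" (degrees; the focal length in pixels is half the picture's height over the tangent of half this angle, whatever the lens; pixels are square), "cx", "cy" (the principal point, pixels), "k1" (the pictures are not rectified: a ray, as slopes to the right and down, at radius r is drawn at 1 + k1 r^2 times it, then the intrinsics apply), "R" (3x3) and "t" (3): a world point X has camera coordinates R X + t. Camera axes: x right, y down, z forward; pixel columns grow to the right and rows downward; lengths in mm; the calibration is good to about 2 mm. A picture is of the moment at which its call begins. There is no depth.
- ctrl.job_done(): hands the job in; it is judged then, once.
The state is a dict: "time": time; "joint_positions": joint angles; "qvel": joint speeds; "tau": joint torques, N m; "eef_pos": TCP position; "tcp_rot": TCP orientation; "ft_force": force on the tool from outside, world axes, zero at the start; "wrist_torque": the same for the moment, N m; "width": opening from 0.0 (shut) to 1.0 (fully open); "grasp_force": force on a finger pad.
Only numpy, scipy, OpenCV 4.12 (cv2) and the standard library are available. Lean on these libraries where they do the work, as an engineer would, in place of code of your own. Each camera call takes 0.05 s, during which the arm holds its last target. There are 200 camera calls.

## Working session

There is one attempt and no reset: what is moved stays moved. The work goes in short steps, Python scripts to look and compute and a tool call to move; the robot and the scene stay as the last step left them, time stands still between calls to the robot, and variables do not carry over. Pictures are saved under pics/ and viewed, at most 14 in all, crops included, and the job is handed in when it is done.

Besides the shell and the picture viewer there is one more tool, called after ">>>" in YAML: its name, and indented under it one key for each argument. play_rows: Moves the arm, as the interface text tells. Its arguments: {"type":"object","properties":{"deltas":{"type":"array"}},"required":["deltas"]}

```bash
mkdir -p pics; ls
cat > h.py <<'E'
import numpy as np, cv2
from rig import status, eyes, ctrl
def cam(n,save=None):
    c=eyes.camera(n); c['R']=np.array(c['R']);c['t']=np.array(c['t'])
    np.savez(f'{n}.npz',**{k:c[k] for k in c})
    if save: cv2.imwrite(f'pics/{save}.png',c['frame'][:,:,::-1])
    return c
def K(c):
    f=210/np.tan(np.radians(float(c['vfov']))/2); return np.array([[f,0,float(c['cx'])],[0,f,float(c['cy'])],[0,0,1.]])
def dist(c): return np.array([float(c['k1']),0,0,0])
def w(c,px,z):
    p=cv2.undistortPoints(np.array(px,float).reshape(-1,1,2),K(c),dist(c)).reshape(-1,2)
    d=np.c_[p,np.ones(len(p))]@c['R']; o=-c['R'].T@c['t']
    return (o+d*((np.broadcast_to(z,len(p))-o[2])/d[:,2])[:,None])
def proj(c,X):
    return cv2.projectPoints(np.array(X,float).reshape(-1,1,3),cv2.Rodrigues(c['R'])[0],c['t'].astype(float),K(c),dist(c))[0].reshape(-1,2)
E
python3 - <<'E'
from h import *
for n in('scene','top','wrist'):
    c=cam(n,n+'0'); print(n,c['vfov'],c['k1'],-c['R'].T@c['t'],c['R'][2])
print(status.get_obs())
E
```

```text
pics
scene 45.61203428124604 -0.008462608135116335 [1169.45506977  621.42904976  841.38384861] [-0.56511093 -0.50650574 -0.65123081]
top 53.83083003905272 0.023421519221138186 [351.3119508    7.21811989 867.95150724] [ 0.1520979  -0.00880417 -0.98832622]
wrist 68.64735192254624 -0.015350831826131544 [ 336.46966511 -561.18216364  373.60294027] [-0.27117737 -0.12063681 -0.95493958]
{'time': 0.15, 'joint_positions': array([60.1144492 , 21.98304319,  2.51080667, 91.62681711, -1.02331681,
       66.53484496, -2.86111896]), 'qvel': array([ 0.03122526, -0.01767356,  0.16378791, -0.355071  , -0.0512733 ,
       -0.02022654,  0.00326555]), 'tau': array([ 2.20116111e-03, -4.34052479e+01,  1.02715395e+00, -2.49979538e+01,
        1.08444417e-02,  7.30779022e-03, -5.31130638e-06]), 'eef_pos': array([ 266.99611499, -591.81440536,  230.16752112]), 'tcp_rot': array([-1.79877997e+02,  7.90525445e-03,  2.42864574e+01]), 'ft_force': array([ 0.01988655,  0.47119413, -0.34944316]), 'wrist_torque': array([-0.00886366, -0.05327002, -0.02776558]), 'grasp_force': 0.0, 'width': 0.9986600873535676}
```

```bash
python3 -c "
import cv2
for n in('top0','scene0'):
    cv2.imwrite(f'pics/{n}b.png',cv2.resize(cv2.imread(f'pics/{n}.png'),(800,600),interpolation=2))"
```

```text
(no output)
```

View pics/top0b.png

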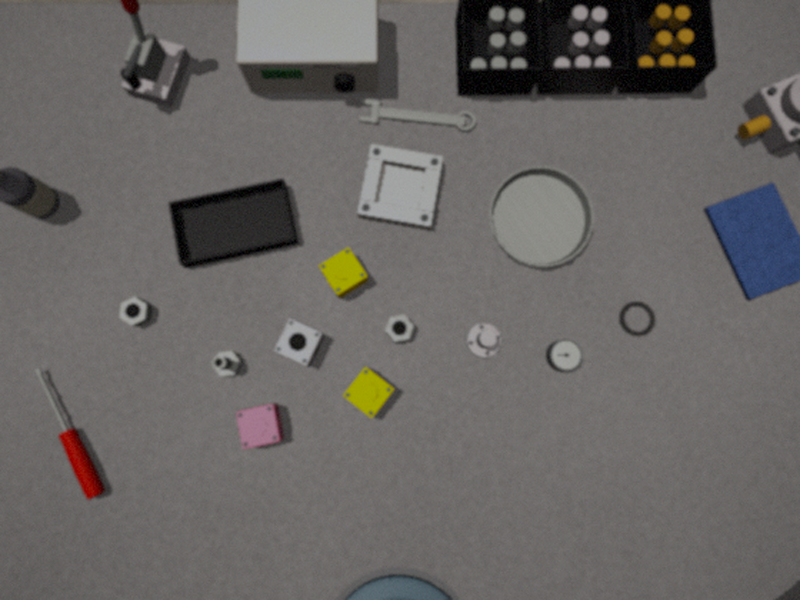

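View pics/scene0b.png

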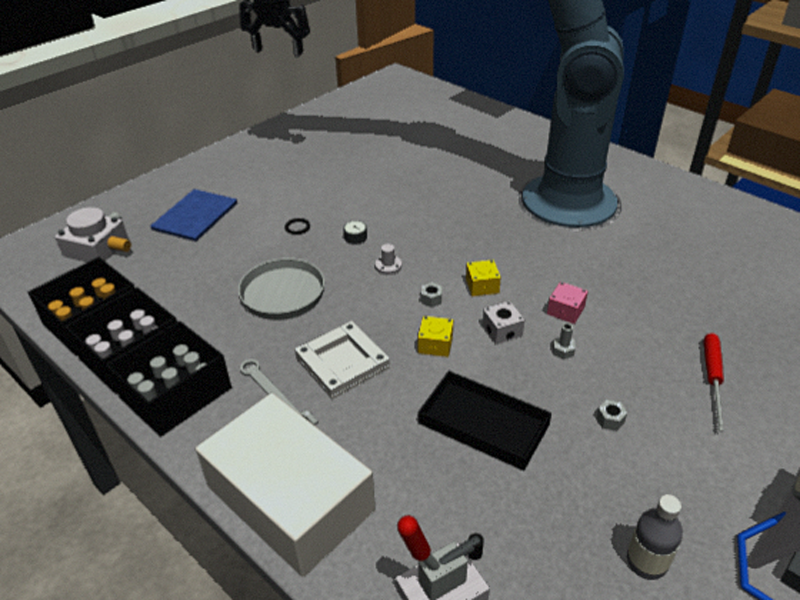

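Run:
```python
import cv2
a=cv2.imread('pics/top0.png')
cv2.imwrite('pics/c1.png',cv2.resize(a[165:315,75:365],None,fx=2.75,fy=2.75,interpolation=2))
cv2.imwrite('pics/c2.png',cv2.convertScaleAbs(cv2.resize(a[90:200,110:425],None,fx=2.5,fy=2.5,interpolation=2),alpha=1.3))
```

```text
(no output)
```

View pics/c1.png

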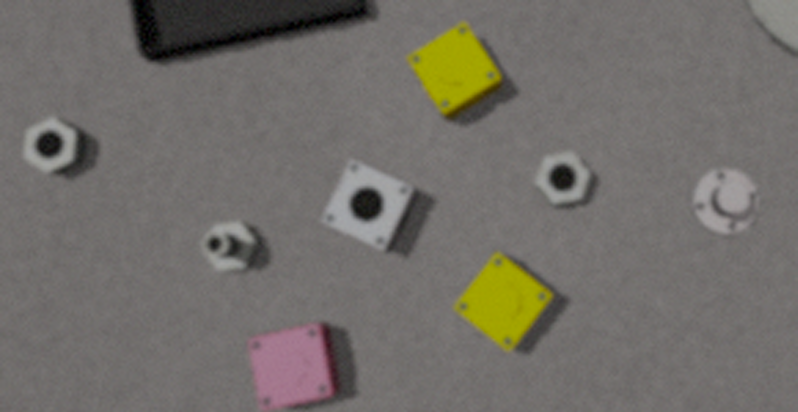

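View pics/c2.png

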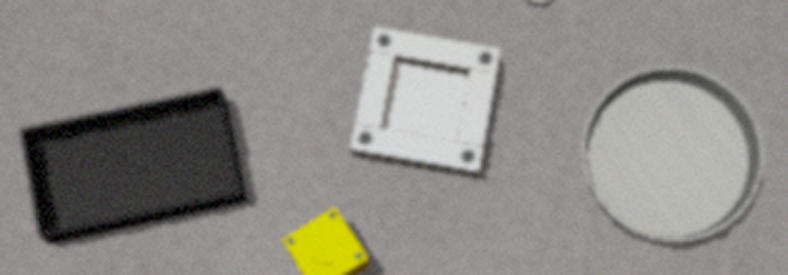

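Run:
```python
from h import *
c=dict(np.load('top.npz'))
c1=lambda p:np.array(p)/2.75+[75,165]
c2=lambda p:np.array(p)/2.5+[110,90]
def quad(n,P):
    m=P.mean(0); e=[P[(i+1)%4]-P[i] for i in range(4)]
    print(n,m.round(1),'len',[round(np.hypot(*v[:2]),1) for v in e],'ang',[round(np.degrees(np.arctan2(v[1],v[0])),1) for v in e])
quad('housing',w(c,c1([(352,160),(414,188),(385,250),(322,220)]),40))
quad('nest',w(c,c2([(374,28),(500,48),(481,172),(351,152)]),24))
quad('tray',w(c,c2([(22,130),(222,90),(248,203),(45,241)]),28))
for n,p,z in [('nuta',(49,145),24),('nutb',(562,178),24),('cover',(735,199),46),('coverdisc',(726,201),10),('tail',(214,244),56)]: print(n,w(c,c1([p]),z).round(1))
print('dish',w(c,c2([(672,157),(585,157),(759,157),(672,70),(672,243)]),22).round(1))
# hex yaw fit
g=cv2.cvtColor(c['frame'],cv2.COLOR_RGB2GRAY)
for n,p,r,h in[('nuta',(49,145),18,24),('nutb',(562,178),18,24),('tailfoot',(230,247),17,18)]:
    b=w(c,c1([p]),h if r==18 else 9)[0]
    best=[]
    S=8;u0,v0=(c1(p)-20).astype(int)
    patch=cv2.resize(g[v0:v0+40,u0:u0+40].astype(np.float32),None,fx=S,fy=S,interpolation=2)
    for yaw in range(0,60,3):
      for dx in np.arange(-4,5,1.):
        for dy in np.arange(-4,5,1.):
          a=np.radians(yaw+30+60*np.arange(6)); R=r/np.cos(np.pi/6)
          q=np.c_[b[0]+dx+R*np.cos(a),b[1]+dy+R*np.sin(a)]
          X=np.r_[np.c_[q,np.full(6,h)]]
          def mk(k):
            qq=(q-q.mean(0))*k+q.mean(0)
            m=np.zeros(patch.shape,np.uint8); pp=(proj(c,np.c_[qq,np.full(6,h)])-[u0,v0]+.5)*S
            cv2.fillConvexPoly(m,pp.round().astype(int),1); return m
          a1,a2,a3,a4=[mk(k) for k in(.8,1,1.25,.9)]
          s=patch[(a1==0)&(a2==1)].mean()-patch[(a2==0)&(a3==1)].mean()
          best.append((s,yaw,dx,dy))
    best.sort(reverse=True); print(n,b.round(1),[tuple(round(float(x),1) for x in t) for t in best[:4]])
```

```text
housing [419.7 131.3  40. ] len [np.float64(50.0), np.float64(49.2), np.float64(50.9), np.float64(48.4)] ang [np.float64(-114.8), np.float64(155.3), np.float64(64.2), np.float64(-25.7)]
nest [652.6 -15.5  24. ] len [np.float64(109.5), np.float64(110.9), np.float64(110.9), np.float64(111.6)] ang [np.float64(-99.9), np.float64(170.4), np.float64(80.5), np.float64(-10.3)]
tray [595.4 229.1  28. ] len [np.float64(169.7), np.float64(100.9), np.float64(169.2), np.float64(97.8)] ang [np.float64(-78.4), np.float64(-166.7), np.float64(100.5), np.float64(13.6)]
nuta [[467.7 370.6  24. ]]
nutb [[439.2 -10.2  24. ]]
cover [[ 420.4 -134.8   46. ]]
coverdisc [[ 422.  -134.1   10. ]]
tail [[391.5 237.3  56. ]]
dish [[ 600.7 -222.4   22. ]
 [ 601.4 -148.9   22. ]
 [ 599.9 -295.8   22. ]
 [ 677.6 -226.    22. ]
 [ 526.6 -218.9   22. ]]
nuta [467.7 370.6  24. ] [(46.0, 24.0, 1.0, 0.0), (45.8, 27.0, 1.0, 0.0), (45.8, 24.0, 1.0, 1.0), (45.5, 27.0, 1.0, 1.0)]
nutb [439.2 -10.2  24. ] [(35.6, 12.0, 2.0, 1.0), (35.5, 9.0, 2.0, 1.0), (35.4, 6.0, 2.0, 0.0), (35.4, 6.0, 2.0, 1.0)]
tailfoot [391.5 238.6   9. ] [(27.2, 6.0, 2.0, 1.0), (27.1, 6.0, 2.0, 0.0), (27.0, 3.0, 2.0, 0.0), (26.7, 12.0, 2.0, 0.0)]
```

```bash
cat >> h.py <<'E'
from scipy.spatial.transform import Rotation as Ro
def go(x,y,z,yaw,n=12,p=None):
    """rotvec (tool) to get to down/yaw and then shift in the rotated tool axes, total and per row"""
    s=status.get_obs(); p=s['eef_pos'] if p is None else np.array(p)
    R0=Ro.from_euler('xyz',s['tcp_rot'],degrees=True); R1=Ro.from_euler('xyz',[180,0,yaw],degrees=True)
    rv=(R0.inv()*R1).as_rotvec(degrees=True); T=R1.inv().apply(np.array([x,y,z])-p)
    print('t',round(s['time'],2),'pos',s['eef_pos'].round(1),s['tcp_rot'].round(1),'F',s['ft_force'].round(1),'w',round(s['width']*85.4,1),'g',round(s['grasp_force'],1))
    print('rot',rv.round(2),'shift',T.round(1),f'/{n}:',(rv/n).round(2),(T/n).round(1))
E
python3 -c "
from h import *
go(415,131,160,64.7,22)"
```

```text
t 0.15 pos [ 267.  -591.8  230.2] [-179.9    0.    24.3] F [ 0.   0.5 -0.3] w 85.3 g 0.0
rot [-1.200e-01 -4.000e-02 -4.041e+01] shift [ 716.7 -175.1   70.2] /22: [-0.01 -0.   -1.84] [32.6 -8.   3.2]
```

>>> play_rows:
  deltas:
    - [[0,0,-6.73,0,0,0,85],[0,0,-6.73,0,0,0,85],[0,0,-6.73,0,0,0,85],[0,0,-6.73,0,0,0,85],[0,0,-6.73,0,0,0,85],[0,0,-6.73,0,0,0,85],[0,0,0,32,-8,0,85],[0,0,0,32,-8,0,85],[0,0,0,32,-8,0,85],[0,0,0,32,-8,0,85],[0,0,0,32,-8,0,85],[0,0,0,32,-8,0,85]]

```text
time: 1.15
eef_pos: [306.0, -396.6, 230.9]
tcp_rot: [-180.0, -0.0, 64.7]
ft_force: [0.5, -0.4, 1.2]
width: 0.994
grasp_force: 0.0
```

>>> play_rows:
  deltas:
    - [[0,0,0,32,-8,0,85],[0,0,0,32,-8,0,85],[0,0,0,32,-8,0,85],[0,0,0,32,-8,0,85],[0,0,0,32,-8,0,85],[0,0,0,32,-8,0,85],[0,0,0,32,-8,0,85],[0,0,0,32,-8,0,85],[0,0,0,32,-8,0,85],[0,0,0,32,-8,0,85],[0,0,0,32,-8,0,85],[0,0,0,32,-8,0,85]]

```text
time: 2.15
eef_pos: [383.3, -8.8, 231.2]
tcp_rot: [180.0, 0.0, 64.7]
ft_force: [1.7, -0.6, 0.0]
width: 0.998
grasp_force: 0.0
```

```bash
python3 -c "
from h import *
go(420,131,130,64.7,5)"
```

```text
t 2.15 pos [383.3  -8.8 231.2] [180.    0.   64.7] F [ 1.7 -0.6  0. ] w 85.2 g 0.0
rot [ 0.03  0.03 -0.04] shift [142.  -26.6 101.2] /5: [ 0.01  0.01 -0.01] [28.4 -5.3 20.2]
```

>>> play_rows:
  deltas:
    - [[0,0,0,28.4,-5.3,20,85],[0,0,0,28.4,-5.3,20,85],[0,0,0,28.4,-5.3,20,85],[0,0,0,28.4,-5.3,20,85],[0,0,0,28.4,-5.3,20,85],[0,0,0,0,0,0,85],[0,0,0,0,0,0,85]]

```text
time: 2.73
eef_pos: [418.9, 131.1, 129.8]
tcp_rot: [-179.7, 0.0, 64.9]
ft_force: [0.2, -0.1, 0.9]
width: 0.998
grasp_force: 0.0
```

```bash
python3 -c "
from h import *
go(420,131,18,64.7,5)
c=cam('wrist','w1')
for h in [0,40]:
  print(proj(c,[[420+36.77*np.cos(a),131+36.77*np.sin(a),h] for a in np.radians(np.arange(4)*90+45+64.7)]).round(0).tolist())
"
```

```text
t 2.73 pos [418.9 131.1 129.8] [-179.7    0.    64.9] F [ 0.2 -0.1  0.9] w 85.2 g 0.0
rot [-0.28  0.03  0.23] shift [  0.4   1.1 111.8] /5: [-0.06  0.01  0.05] [ 0.1  0.2 22.4]
[[249.0, 169.0], [251.0, 223.0], [306.0, 224.0], [307.0, 169.0]]
[[245.0, 178.0], [247.0, 240.0], [310.0, 240.0], [312.0, 178.0]]
```

View pics/w1.png

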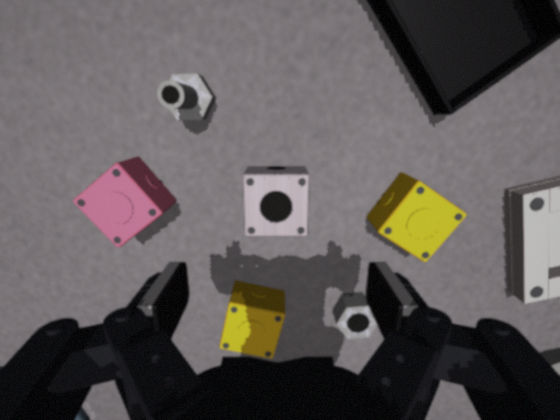

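>>> play_rows:
  deltas:
    - [[0,0,0,1,1,28,85],[0,0,0,1,0,28,85],[0,0,0,0,0,28,85],[0,0,0,0,0,20,85],[0,0,0,0,0,8,85],[0,0,0,0,0,0,85],[0,0,0,0,0,0,40],[0,0,0,0,0,0,40],[0,0,0,0,0,0,40],[0,0,0,0,0,0,40],[0,0,0,0,0,0,40],[0,0,0,0,0,0,40]]

```text
time: 3.78
eef_pos: [423.3, 131.3, 21.2]
tcp_rot: [179.9, -0.0, 64.7]
ft_force: [-2.2, 0.0, 6.8]
width: 0.587
grasp_force: 63.4
```

```bash
python3 -c "
from h import *
go(420,131,18,64.7,5)
"
```

```text
t 3.78 pos [423.3 131.3  21.2] [179.9  -0.   64.7] F [-2.2  0.   6.8] w 50.1 g 63.4
rot [ 0.14 -0.05 -0.04] shift [-1.7 -2.9  3.2] /5: [ 0.03 -0.01 -0.01] [-0.3 -0.6  0.6]
```

>>> play_rows:
  deltas:
    - [[0,0,0,0,0,-15,40],[0,0,0,0,0,-25,40],[0,0,0,0,0,-25,40],[0,0,0,0,0,-20,40],[0,0,-5,0,0,0,40],[0,0,-5,0,0,0,40],[0,0,-5.5,0,0,0,40],[0,0,0,0,0,0,40]]

```text
time: 4.45
eef_pos: [422.6, 130.5, 105.2]
tcp_rot: [179.9, 0.0, 80.2]
ft_force: [-0.4, -0.1, -1.6]
width: 0.593
grasp_force: 63.5
```

```bash
python3 -c "
from h import *
go(652.5,-16,80,80.2,10)
"
```

```text
t 4.45 pos [422.6 130.5 105.2] [179.9   0.   80.2] F [-0.4 -0.1 -1.6] w 50.6 g 63.5
rot [0.12 0.01 0.05] shift [-105.2  251.4   25.2] /10: [0.01 0.   0.  ] [-10.5  25.1   2.5]
```

>>> play_rows:
  deltas:
    - [[0,0,0,-5,12,0,40],[0,0,0,-10.5,25,0,40],[0,0,0,-10.5,25,0,40],[0,0,0,-10.5,25,0,40],[0,0,0,-10.5,25,0,40],[0,0,0,-10.5,25,0,40],[0,0,0,-10.5,25,5,40],[0,0,0,-10.5,25,5,40],[0,0,0,-10.5,25,5,40],[0,0,0,-10.5,25,5,40],[0,0,0,-6.2,14.4,5,40],[0,0,0,0,0,0,40]]

```text
time: 5.45
eef_pos: [655.1, -22.7, 77.5]
tcp_rot: [179.9, 0.2, 79.6]
ft_force: [-0.1, -0.5, -2.6]
width: 0.593
grasp_force: 63.4
```

```bash
python3 -c "
from h import *
go(652.5,-16,32,80.2,4)
c=cam('wrist','w2'); f=c['frame']
cv2.imwrite('pics/w2.png',f[:,:,::-1])
print(proj(c,[[652.5+46.7*np.cos(a),-16+46.7*np.sin(a),24] for a in np.radians(np.arange(4)*90+45+80.2)]).round(0).tolist())
print(proj(c,[[652.5+77.8*np.cos(a),-16+77.8*np.sin(a),24] for a in np.radians(np.arange(4)*90+45+80.2)]).round(0).tolist())
"
```

```text
t 5.45 pos [655.1 -22.7  77.5] [179.9   0.2  79.6] F [-0.1 -0.5 -2.6] w 50.6 g 63.4
rot [ 0.1   0.15 -0.57] shift [ 6.2 -3.7 45.5] /4: [ 0.02  0.04 -0.14] [ 1.6 -0.9 11.4]
[[219.0, 171.0], [225.0, 262.0], [318.0, 261.0], [321.0, 169.0]]
[[181.0, 136.0], [197.0, 290.0], [347.0, 288.0], [357.0, 134.0]]
```

View pics/w2.png

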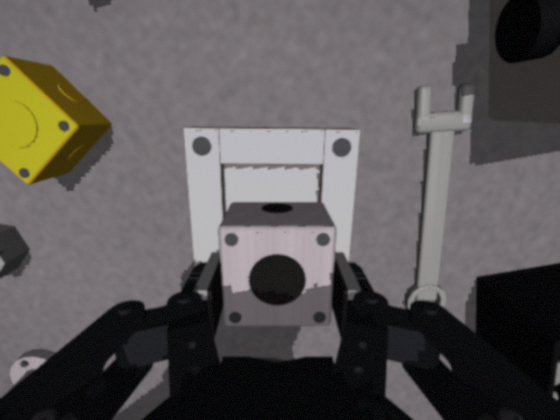

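```bash
python3 -c "
from h import *
c=dict(np.load('wrist.npz'))
H=w(c,[(222,226),(333,226),(331,325),(221,325)],96.3); print(H.round(1),H.mean(0))
N=w(c,[(185,129),(360,130)],24); print(N.round(1))
P=w(c,[(220,165),(323,165)],24); print(P.round(1), np.hypot(*(P[1]-P[0])[:2]))
d=N[1]-N[0]; L=np.hypot(*d[:2]);u=d/L; n=np.array([u[1],-u[0],0]); print(L,np.degrees(np.arctan2(d[1],d[0])), N.mean(0)+n*55, P.mean(0)+n*33)
print(status.get_obs()['eef_pos'])
"
```

```text
[[ 6.372e+02  9.100e+00  9.630e+01]
 [ 6.845e+02  4.000e-01  9.630e+01]
 [ 6.770e+02 -5.040e+01  9.630e+01]
 [ 6.246e+02 -4.070e+01  9.630e+01]] [655.81450443 -20.37701714  96.3       ]
[[611.   51.5  24. ]
 [718.2  31.1  24. ]]
[[627.2  25.6  24. ]
 [692.4  13.5  24. ]] 66.32196236870917
109.04942965588126 -10.773670608781572 [654.31485164 -12.73479108  24.        ] [653.62899715 -12.87913641  24.        ]
[653.18078694 -20.33133198  77.85558579]
```

```bash
python3 -c "
from h import *
go(653.2,-15.2,30,79.8,4)
"
```

```text
t 5.5 pos [653.2 -20.3  77.9] [-1.80e+02  1.00e-01  7.98e+01] F [-1.  -0.5 -1.6] w 50.6 g 63.4
rot [-0.03  0.09 -0.03] shift [ 5.1 -0.9 47.9] /4: [-0.01  0.02 -0.01] [ 1.3 -0.2 12. ]
```

>>> play_rows:
  deltas:
    - [[0,0,0,1,0,8,40],[0,0,0,1,0,8,40],[0,0,0,0,0,6,40],[0,0,0,0,0,0,40],[0,0,0,0,0,0,40],[0,0,0,0,0,0,40],[0,0,0,0,0,0,40]]

```text
time: 6.08
eef_pos: [652.5, -14.1, 57.8]
tcp_rot: [180.0, -0.0, 80.2]
ft_force: [-0.5, 0.4, -1.9]
width: 0.595
grasp_force: 63.5
```

```bash
python3 -c "
from h import *
go(653.2,-15.2,29,79.8,4)
"
```

```text
t 6.08 pos [652.5 -14.1  57.8] [180.   -0.   80.2] F [-0.5  0.4 -1.9] w 50.8 g 63.5
rot [ 0.05 -0.    0.38] shift [-0.9  0.9 28.8] /4: [ 0.01 -0.    0.1 ] [-0.2  0.2  7.2]
```

>>> play_rows:
  deltas:
    - [[0,0,0.4,-1,1,8,40],[0,0,0,0,0,8,40],[0,0,0,0,0,7,40],[0,0,0,0,0,4,40],[0,0,0,0,0,2,40],[0,0,0,0,0,0,40],[0,0,0,0,0,0,40],[0,0,0,0,0,0,40]]

```text
time: 6.75
eef_pos: [651.9, -16.0, 29.4]
tcp_rot: [-179.8, 0.1, 79.7]
ft_force: [-5.4, -1.7, 9.0]
width: 0.592
grasp_force: 64.7
```

Seated (upward force). Release and lift.

>>> play_rows:
  deltas:
    - [[0,0,0,0,0,0,60],[0,0,0,0,0,0,70],[0,0,0,0,0,0,85],[0,0,0,0,0,0,85],[0,0,0,0,0,0,85],[0,0,0,0,0,-10,85],[0,0,0,0,0,-25,85],[0,0,0,0,0,-30,85],[0,0,0,0,0,-35,85],[0,0,0,0,0,0,85],[0,0,0,0,0,0,85],[0,0,0,0,0,0,85]]

```text
time: 7.75
eef_pos: [653.0, -15.6, 128.8]
tcp_rot: [180.0, 0.0, 79.8]
ft_force: [-0.7, -0.2, -0.4]
width: 0.998
grasp_force: 0.0
```

```bash
python3 -c "
from h import *
go(420.5,-134.5,130,80,10)
c=cam('wrist','w3')
print(proj(c,[[652.5,-16,48],[652.5,-16,24]]).round(0).tolist())
c=cam('top')
u,v=proj(c,[[652.5,-16,48]])[0].astype(int)
cv2.imwrite('pics/t3.png',cv2.resize(c['frame'][v-60:v+60,u-70:u+70,::-1],None,fx=5,fy=5,interpolation=2))
print(u,v)
"
```

```text
t 7.75 pos [653.  -15.6 128.8] [180.    0.   79.8] F [-0.7 -0.2 -0.4] w 85.2 g 0.0
rot [ 0.03  0.02 -0.23] shift [-157.5 -208.3   -1.2] /10: [ 0.    0.   -0.02] [-15.7 -20.8  -0.1]
[[276.0, 215.0], [276.0, 206.0]]
281 125
```

View pics/w3.png

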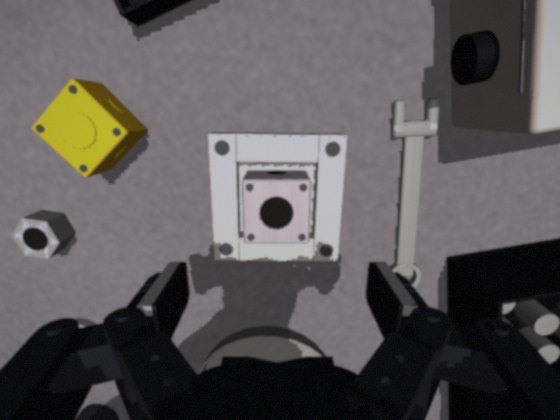

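>>> play_rows:
  deltas:
    - [[0,0,0,-15.7,-20.8,0,85],[0,0,0,-15.7,-20.8,0,85],[0,0,0,-15.7,-20.8,0,85],[0,0,0,-15.7,-20.8,0,85],[0,0,0,-15.7,-20.8,0,85],[0,0,0,-15.7,-20.8,0,85],[0,0,0,-15.7,-20.8,0,85],[0,0,0,-15.7,-20.8,0,85],[0,0,0,-15.7,-20.8,0,85],[0,0,0,-15.7,-20.8,0,85],[0,0,0,0,0,0,85],[0,0,0,0,0,0,85]]

```text
time: 8.85
eef_pos: [417.9, -133.9, 127.0]
tcp_rot: [-179.8, 0.0, 79.6]
ft_force: [0.3, 0.4, 0.5]
width: 0.994
grasp_force: 0.0
```

```bash
python3 -c "
from h import *
go(420.5,-134.5,14,80,10)
c=cam('wrist')
p=proj(c,[[420.5,-134.5,46],[421,-134.5,10]]); print(p.round(0).tolist())
u,v=p[0].astype(int)
cv2.imwrite('pics/w4.png',cv2.resize(c['frame'][v-60:v+60,u-70:u+70,::-1],None,fx=5,fy=5,interpolation=2)); print(u,v)
"
```

```text
t 8.85 pos [ 417.9 -133.9  127. ] [-179.8    0.    79.6] F [0.3 0.4 0.5] w 84.9 g 0.0
rot [-0.19  0.02 -0.42] shift [-1.00e-01  2.70e+00  1.13e+02] /10: [-0.02  0.   -0.04] [-0.   0.3 11.3]
[[280.0, 214.0], [281.0, 201.0]]
280 214
```

View pics/w4.png

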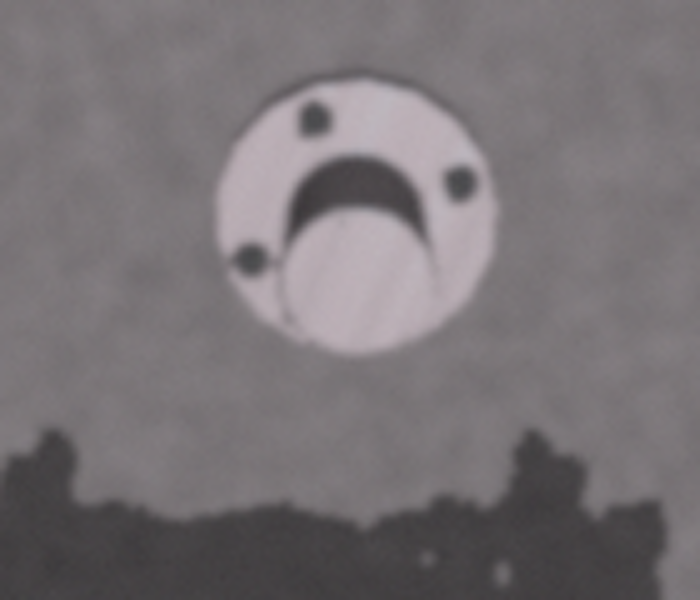

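>>> play_rows:
  deltas:
    - [[0,0,-0.4,1.5,1.5,28,85],[0,0,0,0,1.5,28,85],[0,0,0,0,0,28,85],[0,0,0,0,0,18,85],[0,0,0,0,0,8,85],[0,0,0,0,0,2,85],[0,0,0,0,0,0,60],[0,0,0,0,0,0,15],[0,0,0,0,0,0,15],[0,0,0,0,0,0,15],[0,0,0,0,0,0,15],[0,0,0,0,0,0,15]]

```text
time: 9.9
eef_pos: [424.3, -132.5, 17.3]
tcp_rot: [179.9, 0.1, 80.1]
ft_force: [-0.6, 0.3, 6.1]
width: 0.253
grasp_force: 58.5
```

>>> play_rows:
  deltas:
    - [[0,0,0,0,0,0,15],[0,0,0,0,0,0,15],[0,0,0,0,0,0,15],[0,0,0,0,0,0,15]]

```text
time: 10.23
eef_pos: [424.3, -132.5, 17.3]
tcp_rot: [179.9, 0.1, 80.1]
ft_force: [-1.9, 0.6, 5.9]
width: 0.255
grasp_force: 58.5
```

>>> play_rows:
  deltas:
    - [[0,0,0,0,0,-10,15],[0,0,0,0,0,-25,15],[0,0,0,0,0,-30,15],[0,0,0,0,0,-30,15],[0,0,0,0,0,-15,15],[0,0,0,0,0,0,15],[0,0,0,0,0,0,15]]

```text
time: 10.82
eef_pos: [424.2, -132.6, 127.4]
tcp_rot: [179.9, 0.1, 80.1]
ft_force: [-0.1, -0.6, -1.4]
width: 0.256
grasp_force: 58.8
```

```bash
python3 -c "
from h import *
go(653,-15.5,115,80,12)
"
```

```text
t 10.82 pos [ 424.2 -132.6  127.4] [1.799e+02 1.000e-01 8.010e+01] F [-0.1 -0.6 -1.4] w 21.9 g 58.8
rot [0.14 0.09 0.14] shift [155.1 205.   12.4] /12: [0.01 0.01 0.01] [12.9 17.1  1. ]
```

>>> play_rows:
  deltas:
    - [[0,0,0,7,9,0,15],[0,0,0,14,18,0,15],[0,0,0,15,20,0,15],[0,0,0,15,20,0,15],[0,0,0,15,20,0,15],[0,0,0,15,20,0,15],[0,0,0,15,20,0,15],[0,0,0,15,20,0,15],[0,0,0,15,20,3,15],[0,0,0,13,18,3,15],[0,0,0,10,12,3,15],[0,0,0,6,8,3,15]]

```text
time: 11.82
eef_pos: [651.9, -12.4, 111.6]
tcp_rot: [-179.8, -0.1, 80.3]
ft_force: [0.7, -0.5, -0.6]
width: 0.255
grasp_force: 58.8
```

>>> play_rows:
  deltas:
    - [[0,0,0,0,0,0,15],[0,0,0,0,0,0,15],[0,0,0,0,0,0,15],[0,0,0,0,0,0,15]]

```text
time: 12.15
eef_pos: [651.0, -15.7, 113.9]
tcp_rot: [-179.9, 0.1, 80.1]
ft_force: [-0.2, -0.6, -0.5]
width: 0.251
grasp_force: 58.9
```

```bash
python3 -c "
from h import *
go(653,-15.5,65,80,12)
c=cam('wrist')
p=proj(c,[[652.8,-15,48]]); print(p.round(0).tolist())
cv2.imwrite('pics/w5.png',cv2.resize(c['frame'][110:360,110:440,::-1],None,fx=2.4,fy=2.4,interpolation=2))
"
```

```text
t 12.15 pos [651.  -15.7 113.9] [-1.799e+02  1.000e-01  8.010e+01] F [-0.2 -0.6 -0.5] w 21.4 g 58.9
rot [-0.07  0.08  0.1 ] shift [ 0.6  2.  48.9] /12: [-0.01  0.01  0.01] [0.  0.2 4.1]
[[279.0, 219.0]]
```

View pics/w5.png

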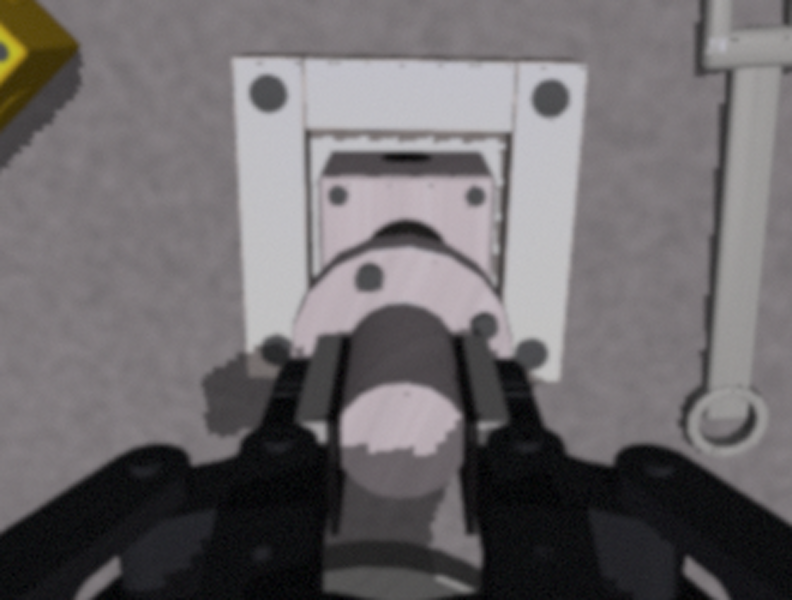

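```bash
python3 -c "
from h import *
c=dict(np.load('wrist.npz'))
s=lambda p:np.array(p)/2.4+110
ux=np.array([np.cos(np.radians(80)),np.sin(np.radians(80)),0])
uy=np.array([ux[1],-ux[0],0])
f=lambda P:(round(float(P@ux),1),round(float(P@uy),1))
print('boss',f(w(c,s([(402,440)]),142.6)[0]))
D=w(c,s([(294,345),(511,345),(402,247)]),106.6); print('disc', [f(x) for x in D], 'center x=top-25')
H=w(c,s([(321,176),(490,176)]),48); print('house back',[f(x) for x in H])
print('tcp',f(np.array([651.,-15.7,0])), 'house est', f(np.array([652.8,-15,0])))
"
```

```text
boss (98.5, 644.5)
disc [(99.7, 620.2), (99.7, 669.0), (122.9, 644.5)] center x=top-25
house back [(125.1, 621.0), (125.2, 670.0)]
tcp (97.6, 643.8) house est (98.6, 645.5)
```

>>> play_rows:
  deltas:
    - [[0,0,0,1,1,12,15],[0,0,0,0,0,12,15],[0,0,0,0,0,10,15],[0,0,0,0,0,6,15],[0,0,0,0,0,3,15],[0,0,0,0,0,2,15],[0,0,0,0,0,1,15],[0,0,0,0,0,1,15],[0,0,0,0,0,0,15],[0,0,0,0,0,0,15],[0,0,0,0,0,0,15]]

```text
time: 13.12
eef_pos: [653.7, -13.5, 67.8]
tcp_rot: [179.9, -0.0, 80.2]
ft_force: [-0.3, 0.1, -0.9]
width: 0.255
grasp_force: 58.9
```

>>> play_rows:
  deltas:
    - [[0,0,0,-1.5,-1.3,1,15],[0,0,0,0,0,0,15],[0,0,0,0,0,0,15],[0,0,0,0,0,0,15]]

```text
time: 13.45
eef_pos: [651.7, -14.9, 66.3]
tcp_rot: [180.0, 0.0, 80.2]
ft_force: [-0.4, 0.3, -1.2]
width: 0.255
grasp_force: 58.9
```

```bash
python3 -c "
from h import *
u=lambda p:(p[0]*.1736+p[1]*.9848,p[0]*.9848-p[1]*.1736)
s=status.get_obs();print(u(s['eef_pos']),s['eef_pos'],s['ft_force'])
c=cam('wrist')
cv2.imwrite('pics/w6.png',cv2.resize(c['frame'][110:360,110:440,::-1],None,fx=2.4,fy=2.4,interpolation=2))
"
```

```text
(np.float64(98.46459466895234), np.float64(644.3798871496753)) [651.69962089 -14.89689228  66.3119188 ] [-0.40142833  0.33823661 -1.18857248]
```

View pics/w6.png

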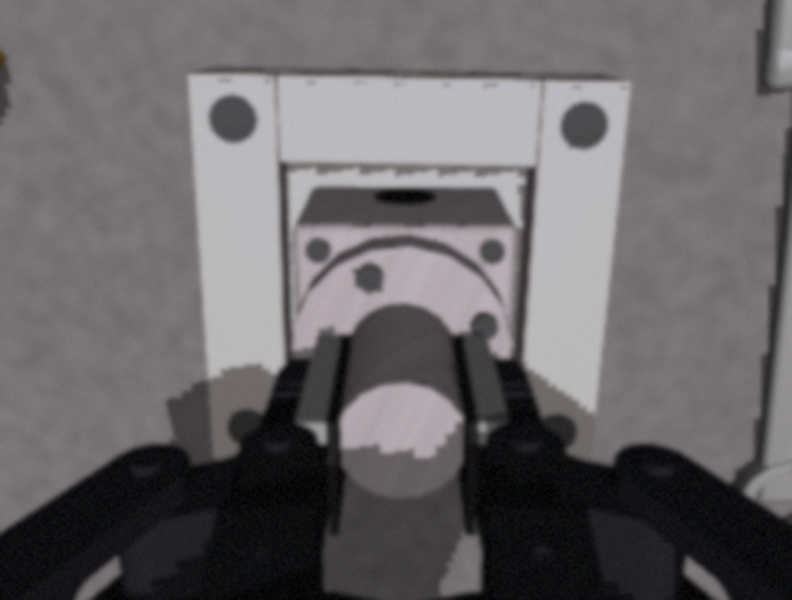

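```bash
python3 -c "
from h import *
c=dict(np.load('wrist.npz'))
s=lambda p:np.array(p)/2.4+110
ux=np.array([np.cos(np.radians(80)),np.sin(np.radians(80)),0])
uy=np.array([ux[1],-ux[0],0])
f=lambda P:(round(float(P@ux),1),round(float(P@uy),1))
print('boss',f(w(c,s([(402,440)]),95)[0]))
print('disc',[f(x) for x in w(c,s([(294,345),(511,345),(402,247)]),59)])
print('house',[f(x) for x in w(c,s([(297,226),(516,226)]),48)])
"
```

```text
boss (99.4, 645.1)
disc [(100.6, 620.8), (100.6, 669.6), (123.8, 645.0)]
house [(125.2, 621.0), (125.3, 671.2)]
```

>>> play_rows:
  deltas:
    - [[0,0,0,0.3,0.8,0.5,15],[0,0,0,0,0,0.8,15],[0,0,0,0,0,0,15],[0,0,0,0,0,0,15]]

```text
time: 13.83
eef_pos: [652.9, -14.6, 65.5]
tcp_rot: [180.0, -0.0, 80.2]
ft_force: [-0.4, 0.1, 2.1]
width: 0.255
grasp_force: 59.1
```

>>> play_rows:
  deltas:
    - [[0,0,0,0,0,0,26],[0,0,0,0,0,0,30],[0,0,0,0,0,0,45],[0,0,0,0,0,0,60],[0,0,0,0,0,-10,60],[0,0,0,0,0,-20,60],[0,0,0,0,0,-25,85],[0,0,0,0,0,-25,85],[0,0,0,0,0,0,85],[0,0,0,0,0,0,85],[0,0,0,0,0,0,85],[0,0,0,0,0,0,85]]

```text
time: 14.83
eef_pos: [651.5, -15.0, 143.7]
tcp_rot: [-179.9, 0.0, 80.2]
ft_force: [0.6, 0.1, 0.1]
width: 0.995
grasp_force: 0.0
```

```bash
python3 -c "
from h import *
go(440,-10,125,90,10)
c=cam('wrist')
cv2.imwrite('pics/w7.png',cv2.resize(c['frame'][110:360,110:440,::-1],None,fx=2.4,fy=2.4,interpolation=2))
"
```

```text
t 14.83 pos [651.5 -15.  143.7] [-179.9    0.    80.2] F [0.6 0.1 0.1] w 84.9 g 0.0
rot [-0.14  0.03 -9.84] shift [   5.  -211.5   18.7] /10: [-0.01  0.   -0.98] [  0.5 -21.1   1.9]
```

View pics/w7.png

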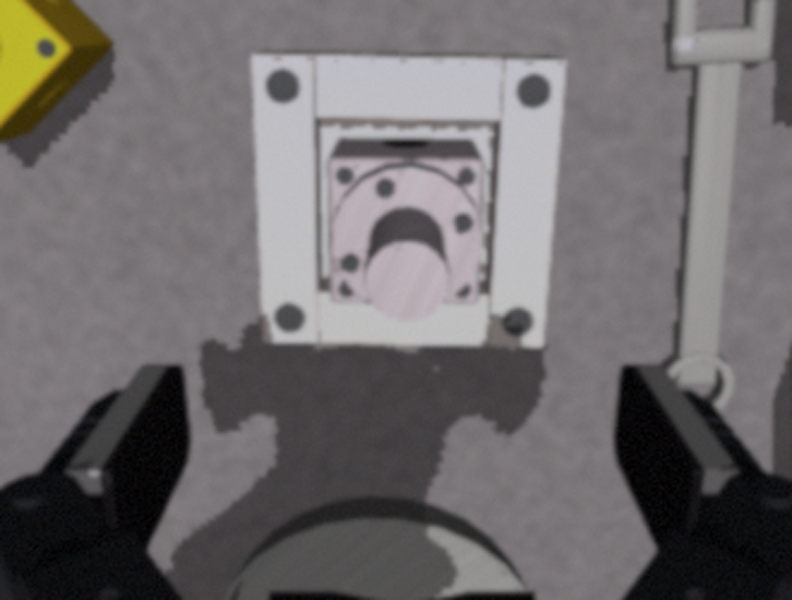

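```bash
python3 -c "
from h import *
go(440.5,-9,120,99,10)
"
```

```text
t 14.88 pos [651.4 -15.  143.5] [-179.8    0.    80.2] F [ 0.1 -0.4 -0.1] w 85.3 g 0.0
rot [-1.700e-01  1.000e-02 -1.884e+01] shift [  38.9 -207.3   23.5] /10: [-0.02  0.   -1.88] [  3.9 -20.7   2.3]
```

>>> play_rows:
  deltas:
    - [[0,0,-6.3,0,0,0,85],[0,0,-6.3,0,0,0,85],[0,0,-6.2,0,0,0,85],[0,0,0,6,-30,0,85],[0,0,0,6,-30,0,85],[0,0,0,6,-30,0,85],[0,0,0,6,-30,5,85],[0,0,0,5,-30,5,85],[0,0,0,5,-30,5,85],[0,0,0,5,-27.3,8,85],[0,0,0,0,0,0,85],[0,0,0,0,0,0,85]]

```text
time: 15.88
eef_pos: [438.4, -9.0, 120.3]
tcp_rot: [-179.7, 0.0, 99.0]
ft_force: [0.2, -0.5, 0.5]
width: 0.995
grasp_force: 0.0
```

>>> play_rows:
  deltas:
    - [[0,0,0,0,0,0,85],[0,0,0,0,0,0,85]]

```text
time: 16.05
eef_pos: [443.5, -8.3, 122.6]
tcp_rot: [179.9, -0.0, 98.9]
ft_force: [0.5, 0.4, 1.0]
width: 0.997
grasp_force: 0.0
```

```bash
python3 -c "
from h import *
go(440.5,-9,6,99,10)
c=cam('wrist')
p=proj(c,[[440.5,-9,24]])[0]; print(p.round(1))
u,v=p.astype(int); g=cv2.cvtColor(c['frame'],cv2.COLOR_RGB2GRAY)[v-25:v+25,u-25:u+25]
m=(g<50).astype(np.uint8); n,l,s,ce=cv2.connectedComponentsWithStats(m)
print([(s[i][4],(ce[i]+[u-25,v-25]).round(1)) for i in range(1,n) if s[i][4]>60])
b=[w(c,[ce[i]+[u-25,v-25]],24)[0].round(1) for i in range(1,n) if s[i][4]>60]; print(b)
cv2.imwrite('pics/w8.png',cv2.resize(c['frame'][v-50:v+50,u-70:u+70,::-1],None,fx=5,fy=5))
"
```

```text
t 16.05 pos [443.5  -8.3 122.6] [179.9  -0.   98.9] F [0.5 0.4 1. ] w 85.1 g 0.0
rot [ 0.13 -0.04 -0.05] shift [ -0.2  -3.1 116.6] /10: [ 0.01 -0.   -0.01] [-0.  -0.3 11.7]
[272.8 207.5]
[(np.int32(421), array([271.2, 206.1]))]
[array([439.,  -8.,  24.])]
```

View pics/w8.png

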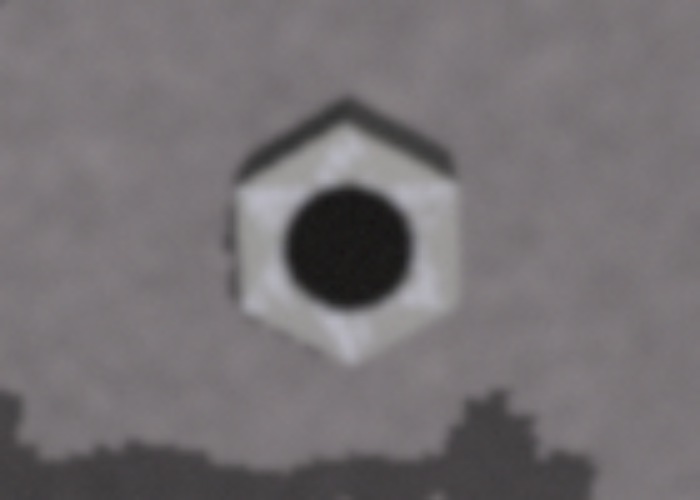

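>>> play_rows:
  deltas:
    - [[0,0,0,0,-2,28,85],[0,0,0,0,-1,28,85],[0,0,0,0,0,28,85],[0,0,0,0,0,20,85],[0,0,0,0,0,8,85],[0,0,0,0,0,3,85],[0,0,0,0,0,0,60],[0,0,0,0,0,0,25],[0,0,0,0,0,0,25],[0,0,0,0,0,0,25],[0,0,0,0,0,0,25],[0,0,0,0,0,0,25]]

```text
time: 17.1
eef_pos: [440.4, -9.0, 8.4]
tcp_rot: [179.8, 0.1, 99.0]
ft_force: [-0.7, 0.4, 6.4]
width: 0.407
grasp_force: 60.6
```

>>> play_rows:
  deltas:
    - [[0,0,0,0,0,0,25],[0,0,0,0,0,-10,25],[0,0,0,0,0,-25,25],[0,0,0,0,0,-30,25],[0,0,4.5,0,0,-25,25],[0,0,4.5,0,0,0,25],[0,0,0,0,0,0,25],[0,0,0,0,0,0,25],[0,0,0,0,0,0,25]]

```text
time: 17.85
eef_pos: [437.5, -9.1, 96.4]
tcp_rot: [-179.9, 0.0, 90.1]
ft_force: [-0.8, 0.6, -1.4]
width: 0.406
grasp_force: 60.3
```

```bash
python3 -c "
from h import *
go(600.5,-191,70,90,10)
"
```

```text
t 17.85 pos [437.5  -9.1  96.4] [-179.9    0.    90.1] F [-0.8  0.6 -1.4] w 34.6 g 60.3
rot [-0.11  0.02  0.06] shift [-181.9  163.    26.4] /10: [-0.01  0.    0.01] [-18.2  16.3   2.6]
```

>>> play_rows:
  deltas:
    - [[0,0,0,-10,9,0,25],[0,0,0,-20,18,0,25],[0,0,0,-22,20,0,25],[0,0,0,-22,20,0,25],[0,0,0,-22,20,0,25],[0,0,0,-22,20,0,25],[0,0,0,-22,20,0,25],[0,0,0,-22,20,8,25],[0,0,0,-14,12,8,25],[0,0,0,-6,4,8,25],[0,0,0,0,0,0,25],[0,0,0,0,0,0,25]]

```text
time: 18.85
eef_pos: [599.8, -190.3, 70.9]
tcp_rot: [-179.8, -0.1, 90.0]
ft_force: [0.4, 0.7, -0.8]
width: 0.404
grasp_force: 60.2
```

>>> play_rows:
  deltas:
    - [[0,0,0,0,0,10,25],[0,0,0,0,0,5,25],[0,0,0,0,0,0,25],[0,0,0,0,0,0,25],[0,0,0,0,0,0,25]]

```text
time: 19.27
eef_pos: [601.6, -190.4, 58.2]
tcp_rot: [180.0, 0.0, 90.0]
ft_force: [0.3, -0.4, -0.4]
width: 0.404
grasp_force: 60.2
```

```bash
python3 -c "
from h import *
go(600.5,-191,11,90,10)
"
```

```text
t 19.27 pos [ 601.6 -190.4   58.2] [180.   0.  90.] F [ 0.3 -0.4 -0.4] w 34.5 g 60.2
rot [0.01 0.01 0.02] shift [-0.6 -1.1 47.2] /10: [0. 0. 0.] [-0.1 -0.1  4.7]
```

>>> play_rows:
  deltas:
    - [[0,0,0,-0.5,-1,12,25],[0,0,0,0,0,12,25],[0,0,0,0,0,10,25],[0,0,0,0,0,6,25],[0,0,0,0,0,3,25],[0,0,0,0,0,2,25],[0,0,0,0,0,1,25],[0,0,0,0,0,0,25],[0,0,0,0,0,0,25],[0,0,0,0,0,0,25]]

```text
time: 20.1
eef_pos: [601.3, -191.6, 12.6]
tcp_rot: [179.9, 0.0, 90.0]
ft_force: [-0.3, -0.4, -2.1]
width: 0.401
grasp_force: 60.2
```

>>> play_rows:
  deltas:
    - [[0,0,0,0,0,1.3,25],[0,0,0,0,0,0,25],[0,0,0,0,0,0,38],[0,0,0,0,0,0,45],[0,0,0,0,0,0,55],[0,0,0,0,0,0,55],[0,0,0,0,0,-15,55],[0,0,0,0,0,-30,55],[0,0,0,0,0,-35,85],[0,0,0,0,0,-30,85],[0,0,0,0,0,0,85],[0,0,0,0,0,0,85]]

```text
time: 21.1
eef_pos: [603.2, -191.7, 124.8]
tcp_rot: [179.6, 0.1, 90.0]
ft_force: [-0.1, 1.0, -0.7]
width: 0.997
grasp_force: 0.0
```

```bash
python3 -c "
from h import *
go(468.5,370.5,122,115,22)
c=cam('wrist')
for X in [[600.5,-191,27],[600.7,-222.4,3]]: print(proj(c,[X]).round(1))
"
```

```text
t 21.1 pos [ 603.2 -191.7  124.8] [1.796e+02 1.000e-01 9.000e+01] F [-0.1  1.  -0.7] w 85.2 g 0.0
rot [  0.34   0.21 -25.02] shift [566.4 115.5   2.8] /22: [ 0.02  0.01 -1.14] [25.7  5.3  0.1]
[[272.6 206.4]]
[[273.2 231.1]]
```

>>> play_rows:
  deltas:
    - [[0,0,-6.25,0,0,0,85],[0,0,-6.25,0,0,0,85],[0,0,-6.25,0,0,0,85],[0,0,-6.25,0,0,0,85],[0,0,0,34,7,0,85],[0,0,0,34,7,0,85],[0,0,0,34,7,0,85],[0,0,0,34,7,0,85],[0,0,0,34,7,0,85],[0,0,0,34,7,0,85],[0,0,0,34,7,0,85],[0,0,0,34,7,0,85]]

```text
time: 22.15
eef_pos: [534.5, 79.6, 119.3]
tcp_rot: [-179.8, -0.0, 115.0]
ft_force: [0.2, 0.4, 0.3]
width: 0.991
grasp_force: 0.0
```

>>> play_rows:
  deltas:
    - [[0,0,0,34,7,0,85],[0,0,0,34,7,0,85],[0,0,0,34,7,0,85],[0,0,0,34,7,0,85],[0,0,0,34,7,0,85],[0,0,0,34,7,0,85],[0,0,0,34,7,0,85],[0,0,0,34,7,0,85],[0,0,0,17,3,0,85],[0,0,0,0,0,0,85],[0,0,0,0,0,0,85],[0,0,0,0,0,0,85]]

```text
time: 23.15
eef_pos: [468.1, 363.6, 119.3]
tcp_rot: [-179.8, 0.1, 114.9]
ft_force: [1.0, 0.2, 0.3]
width: 0.998
grasp_force: 0.0
```

```bash
cat > nb.py <<'E'
from h import *
def bore(c,X,r=28):
    p=proj(c,[X])[0]; u,v=p.astype(int); g=cv2.cvtColor(c['frame'],cv2.COLOR_RGB2GRAY)[v-r:v+r,u-r:u+r]
    n,l,s,ce=cv2.connectedComponentsWithStats((g<50).astype(np.uint8))
    i=1+np.argmax(s[1:,4]); q=ce[i]+[u-r,v-r]; print('pred',p.round(1),'bore',q.round(1),s[i][4],w(c,[q],X[2])[0].round(1))
    return u,v
E
python3 -c "
from nb import *
go(468.5,370.5,6,115,10)
c=cam('wrist')
u,v=bore(c,[468.5,370.5,24])
cv2.imwrite('pics/w9.png',cv2.resize(c['frame'][v-50:v+50,u-70:u+70,::-1],None,fx=5,fy=5))
"
```

```text
t 23.15 pos [468.1 363.6 119.3] [-1.798e+02  1.000e-01  1.149e+02] F [1.  0.2 0.3] w 85.2 g 0.0
rot [-0.16  0.12 -0.09] shift [  6.1   3.3 113.3] /10: [-0.02  0.01 -0.01] [ 0.6  0.3 11.3]
pred [281.4 200.8] bore [282.2 198.1] 434 [468.2 372.9  24. ]
```

>>> play_rows:
  deltas:
    - [[0,0,0,4,2,26,85],[0,0,0,3,1.5,26,85],[0,0,0,0,0,26,85],[0,0,0,0,0,20,85],[0,0,0,0,0,10,85],[0,0,0,0,0,5,85],[0,0,0,0,0,0,60],[0,0,0,0,0,0,25],[0,0,0,0,0,0,25],[0,0,0,0,0,0,25],[0,0,0,0,0,0,25],[0,0,0,0,0,0,25]]

```text
time: 24.2
eef_pos: [469.4, 374.7, 9.5]
tcp_rot: [179.8, -0.0, 115.0]
ft_force: [0.0, -0.0, 5.1]
width: 0.407
grasp_force: 61.6
```

>>> play_rows:
  deltas:
    - [[0,0,0,0,0,0,25],[0,0,0,0,0,-10,25],[0,0,0,0,0,-25,25],[0,0,0,0,0,-40,25],[0,0,6.25,0,0,-35,25],[0,0,6.25,0,0,0,25],[0,0,6.25,0,0,0,25],[0,0,6.25,0,0,0,25],[0,0,0,0,0,0,25],[0,0,0,0,0,0,25],[0,0,0,0,0,0,25]]

```text
time: 25.12
eef_pos: [468.0, 373.1, 117.4]
tcp_rot: [-180.0, 0.0, 90.1]
ft_force: [-0.3, 1.4, -1.4]
width: 0.403
grasp_force: 60.9
```

```bash
python3 -c "
from h import *
go(601,-254,80,90,22)
"
```

```text
t 25.12 pos [468.  373.1 117.4] [-180.     0.    90.1] F [-0.3  1.4 -1.4] w 34.4 g 60.9
rot [-0.03  0.04  0.11] shift [-627.1  133.    37.4] /22: [-0.  0.  0.] [-28.5   6.    1.7]
```

>>> play_rows:
  deltas:
    - [[0,0,0,-15,3,0,25],[0,0,0,-30,6,0,25],[0,0,0,-34,7,0,25],[0,0,0,-34,7,0,25],[0,0,0,-34,7,0,25],[0,0,0,-34,7,0,25],[0,0,0,-34,7,0,25],[0,0,0,-34,7,0,25],[0,0,0,-34,7,0,25],[0,0,0,-34,7,0,25],[0,0,0,-34,7,0,25],[0,0,0,-34,7,0,25]]

```text
time: 26.12
eef_pos: [546.9, -13.2, 117.5]
tcp_rot: [-180.0, -0.0, 90.1]
ft_force: [0.3, 1.0, -1.1]
width: 0.407
grasp_force: 60.9
```

>>> play_rows:
  deltas:
    - [[0,0,0,-34,7,0,25],[0,0,0,-34,7,0,25],[0,0,0,-34,7,0,25],[0,0,0,-34,7,0,25],[0,0,0,-34,7,0,25],[0,0,0,-34,7,0,25],[0,0,0,-25,5,6,25],[0,0,0,-12,7,8,25],[0,0,0,0,0,8,25],[0,0,0,0,0,8,25],[0,0,0,0,0,0,25],[0,0,0,0,0,0,25]]

```text
time: 27.12
eef_pos: [600.1, -249.4, 86.6]
tcp_rot: [-179.9, -0.1, 90.2]
ft_force: [0.4, 0.4, -0.2]
width: 0.405
grasp_force: 60.9
```

>>> play_rows:
  deltas:
    - [[0,0,0,0,0,10,25],[0,0,0,0,0,10,25],[0,0,0,0,0,0,25],[0,0,0,0,0,0,25],[0,0,0,0,0,0,25]]

```text
time: 27.53
eef_pos: [600.9, -252.4, 67.5]
tcp_rot: [-180.0, -0.0, 90.0]
ft_force: [-0.0, -0.1, -0.5]
width: 0.408
grasp_force: 60.9
```

```bash
python3 -c "
from nb import *
go(601,-254,12.5,90,22)
c=cam('wrist')
bore(c,[600.5,-191,27])
"
```

```text
t 27.53 pos [ 600.9 -252.4   67.5] [-180.   -0.   90.] F [-0.  -0.1 -0.5] w 34.8 g 60.9
rot [-0.02 -0.   -0.02] shift [-1.6  0.1 55. ] /22: [-0. -0. -0.] [-0.1  0.   2.5]
pred [275.6 136.5] bore [277.6 134.6] 960 [ 601.7 -190.    27. ]
```

>>> play_rows:
  deltas:
    - [[0,0,0,-1.5,0,12,25],[0,0,0,0,0,14,25],[0,0,0,0,0,12,25],[0,0,0,0,0,8,25],[0,0,0,0,0,4,25],[0,0,0,0,0,2,25],[0,0,0,0,0,2,25],[0,0,0,0,0,0,25],[0,0,0,0,0,0,25],[0,0,0,0,0,0,25]]

```text
time: 28.42
eef_pos: [601.6, -254.3, 14.4]
tcp_rot: [179.9, 0.0, 90.0]
ft_force: [0.3, 0.3, -1.0]
width: 0.404
grasp_force: 60.9
```

>>> play_rows:
  deltas:
    - [[0,0,0,0,0,1,25],[0,0,0,0,0,1,25],[0,0,0,0,0,0,25],[0,0,0,0,0,0,38],[0,0,0,0,0,0,45],[0,0,0,0,0,0,55],[0,0,0,0,0,0,55],[0,0,0,0,0,-15,55],[0,0,0,0,0,-30,55],[0,0,0,0,0,-35,85],[0,0,0,0,0,-35,85],[0,0,0,0,0,0,85]]

```text
time: 29.42
eef_pos: [607.2, -255.1, 136.7]
tcp_rot: [179.2, 0.3, 90.0]
ft_force: [1.0, 0.3, 2.1]
width: 0.992
grasp_force: 0.0
```

```bash
python3 -c "
from nb import *
go(393,238,140,100,16)
"
```

```text
t 29.42 pos [ 607.2 -255.1  136.7] [179.2   0.3  90. ] F [1.  0.3 2.1] w 84.8 g 0.0
rot [  0.82   0.38 -10.03] shift [ 522.8 -125.4   -3.3] /16: [ 0.05  0.02 -0.63] [32.7 -7.8 -0.2]
```

>>> play_rows:
  deltas:
    - [[0,0,-5,0,0,0,85],[0,0,-5,0,0,0,85],[0,0,0,34,-8,0,85],[0,0,0,34,-8,0,85],[0,0,0,34,-8,0,85],[0,0,0,34,-8,0,85],[0,0,0,34,-8,0,85],[0,0,0,34,-8,0,85],[0,0,0,34,-8,0,85],[0,0,0,34,-8,0,85],[0,0,0,34,-8,0,85],[0,0,0,34,-8,0,85]]

```text
time: 30.42
eef_pos: [462.8, 68.4, 127.6]
tcp_rot: [179.9, 0.1, 100.0]
ft_force: [0.4, 0.3, 0.3]
width: 0.997
grasp_force: 0.0
```

>>> play_rows:
  deltas:
    - [[0,0,0,34,-8,0,85],[0,0,0,34,-8,0,85],[0,0,0,34,-8,0,85],[0,0,0,34,-8,0,85],[0,0,0,32,-8,0,85],[0,0,0,14,-3,0,85],[0,0,0,0,0,0,85],[0,0,0,0,0,0,85],[0,0,0,0,0,0,85],[0,0,0,0,0,0,85]]

```text
time: 31.25
eef_pos: [390.3, 237.1, 126.7]
tcp_rot: [180.0, 0.1, 99.8]
ft_force: [0.4, -0.6, 0.3]
width: 0.993
grasp_force: 0.0
```

```bash
python3 -c "
from nb import *
go(393,238,26,100,10)
c=cam('wrist')
p=proj(c,[[392.5,238,56],[392.5,238,18]]); print(p.round(1)); u,v=p[0].astype(int)
cv2.imwrite('pics/w10.png',cv2.resize(c['frame'][v-60:v+60,u-70:u+70,::-1],None,fx=5,fy=5)); print(u,v)
"
```

```text
t 31.25 pos [390.3 237.1 126.7] [1.80e+02 1.00e-01 9.98e+01] F [ 0.4 -0.6  0.3] w 84.8 g 0.0
rot [ 0.01  0.07 -0.2 ] shift [  0.4   2.8 100.7] /10: [ 0.    0.01 -0.02] [ 0.   0.3 10.1]
[[279.8 217.6]
 [279.5 202.9]]
279 217
```

View pics/w10.png

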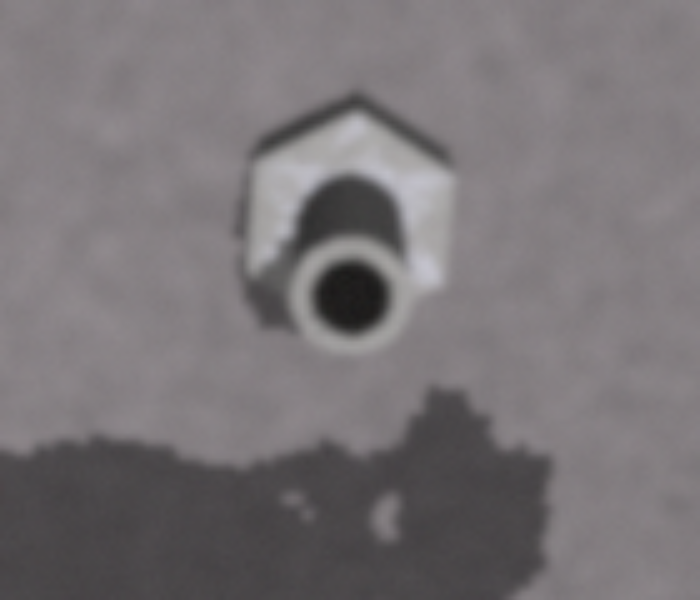

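>>> play_rows:
  deltas:
    - [[0,0,0,1.2,1.5,26,85],[0,0,0,0,0,26,85],[0,0,0,0,0,24,85],[0,0,0,0,0,14,85],[0,0,0,0,0,8,85],[0,0,0,0,0,2,85],[0,0,0,0,0,0,60],[0,0,0,0,0,0,8],[0,0,0,0,0,0,8],[0,0,0,0,0,0,8],[0,0,0,0,0,0,8],[0,0,0,0,0,0,8]]

```text
time: 32.3
eef_pos: [391.3, 240.4, 27.5]
tcp_rot: [179.9, 0.0, 100.0]
ft_force: [-1.2, 0.4, 4.7]
width: 0.192
grasp_force: 58.4
```

>>> play_rows:
  deltas:
    - [[0,0,0,0,0,0,8],[0,0,0,0,0,0,8],[0,0,0,0,0,0,8],[0,0,0,0,0,0,8]]

```text
time: 32.63
eef_pos: [391.3, 240.4, 27.5]
tcp_rot: [179.9, 0.0, 100.0]
ft_force: [-0.0, -0.0, 6.2]
width: 0.192
grasp_force: 58.4
```

>>> play_rows:
  deltas:
    - [[0,0,0,0,0,-10,8],[0,0,0,0,0,-25,8],[0,0,0,0,0,-30,8],[0,0,0,0,0,-15,8],[0,0,0,0,0,0,8],[0,0,0,0,0,0,8],[0,0,0,0,0,0,8]]

```text
time: 33.22
eef_pos: [390.1, 239.2, 105.9]
tcp_rot: [-179.9, 0.1, 99.9]
ft_force: [-1.2, -0.8, -1.4]
width: 0.189
grasp_force: 58.6
```

```bash
python3 -c "
from nb import *
go(596,229,75,100,10)
"
```

```text
t 33.22 pos [390.1 239.2 105.9] [-1.799e+02  1.000e-01  9.990e+01] F [-1.2 -0.8 -1.4] w 16.1 g 58.6
rot [-0.08  0.06 -0.05] shift [-45.8 201.   30.9] /10: [-0.01  0.01 -0.01] [-4.6 20.1  3.1]
```

>>> play_rows:
  deltas:
    - [[0,0,0,-3,12,0,8],[0,0,0,-5,22,0,8],[0,0,0,-6,26,0,8],[0,0,0,-6,26,0,8],[0,0,0,-6,26,0,8],[0,0,0,-6,26,0,8],[0,0,0,-6,26,8,8],[0,0,0,-5,22,8,8],[0,0,0,-3,12,8,8],[0,0,0,0,3,7,8],[0,0,0,0,0,0,8],[0,0,0,0,0,0,8]]

```text
time: 34.22
eef_pos: [594.8, 229.5, 73.7]
tcp_rot: [-179.8, 0.0, 100.0]
ft_force: [-0.0, -0.4, -1.2]
width: 0.193
grasp_force: 58.7
```

>>> play_rows:
  deltas:
    - [[0,0,0,0,0,12,8],[0,0,0,0,0,12,8],[0,0,0,0,0,8,8],[0,0,0,0,0,4,8],[0,0,0,0,0,2,8],[0,0,0,0,0,0,8],[0,0,0,0,0,0,8],[0,0,0,0,0,0,8]]

```text
time: 34.88
eef_pos: [597.2, 229.9, 38.3]
tcp_rot: [179.9, -0.0, 100.0]
ft_force: [-0.5, 0.2, -1.0]
width: 0.186
grasp_force: 58.7
```

>>> play_rows:
  deltas:
    - [[0,0,0,0,0,3,8],[0,0,0,0,0,2,8],[0,0,0,0,0,1,8],[0,0,0,0,0,0,8],[0,0,0,0,0,0,8],[0,0,0,0,0,0,8]]

```text
time: 35.38
eef_pos: [596.7, 229.6, 31.6]
tcp_rot: [180.0, -0.0, 100.0]
ft_force: [-0.4, -0.6, -1.6]
width: 0.191
grasp_force: 58.7
```

>>> play_rows:
  deltas:
    - [[0,0,0,0,0,1,8],[0,0,0,0,0,0,8],[0,0,0,0,0,0,8],[0,0,0,0,0,0,20],[0,0,0,0,0,0,26],[0,0,0,0,0,0,40],[0,0,0,0,0,0,50],[0,0,0,0,0,-10,50],[0,0,0,0,0,-20,50],[0,0,0,0,0,-30,50],[0,0,0,0,0,-35,60],[0,0,0,0,0,-35,60]]

```text
time: 36.38
eef_pos: [596.1, 229.6, 162.0]
tcp_rot: [-179.9, -0.0, 100.0]
ft_force: [1.2, -0.6, 0.1]
width: 0.703
grasp_force: 0.0
```

```bash
python3 -c "
from nb import *
go(420,240,190,100,10)
"
```

```text
t 36.38 pos [596.1 229.6 162. ] [-179.9   -0.   100. ] F [ 1.2 -0.6  0.1] w 60.0 g 0.0
rot [-0.07 -0.01 -0.01] shift [  40.9 -171.6  -28. ] /10: [-0.01 -0.   -0.  ] [  4.1 -17.2  -2.8]
```

Back the arm off so the top camera sees everything, then use the last picture as a final check.

>>> play_rows:
  deltas:
    - [[0,0,0,4,-17,-3,60],[0,0,0,4,-17,-3,60],[0,0,0,4,-17,-3,60],[0,0,0,4,-17,-3,60],[0,0,0,4,-17,-3,60],[0,0,0,4,-17,-3,60],[0,0,0,4,-17,-3,60],[0,0,0,4,-17,-3,60],[0,0,0,4,-17,-3,60],[0,0,0,4,-17,-3,60],[0,0,0,0,0,0,60],[0,0,0,0,0,0,60]]

```text
time: 37.38
eef_pos: [422.0, 239.9, 191.4]
tcp_rot: [179.9, 0.1, 100.1]
ft_force: [0.0, 0.3, 0.8]
width: 0.7
grasp_force: 0.0
```

```bash
python3 -c "
from h import *
a=cam('scene')['frame'][150:350,130:410,::-1]; b=cam('top')['frame'][90:215,110:425,::-1]
A=cv2.resize(a,(450,321)); b=cv2.resize(b,(680,270),interpolation=2)
o=np.zeros((600,800,3),np.uint8); o[:321,:450]=A; o[325:595,:680]=b
cv2.imwrite('pics/fin.png',o)
"
```

```text
(no output)
```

View pics/fin.png

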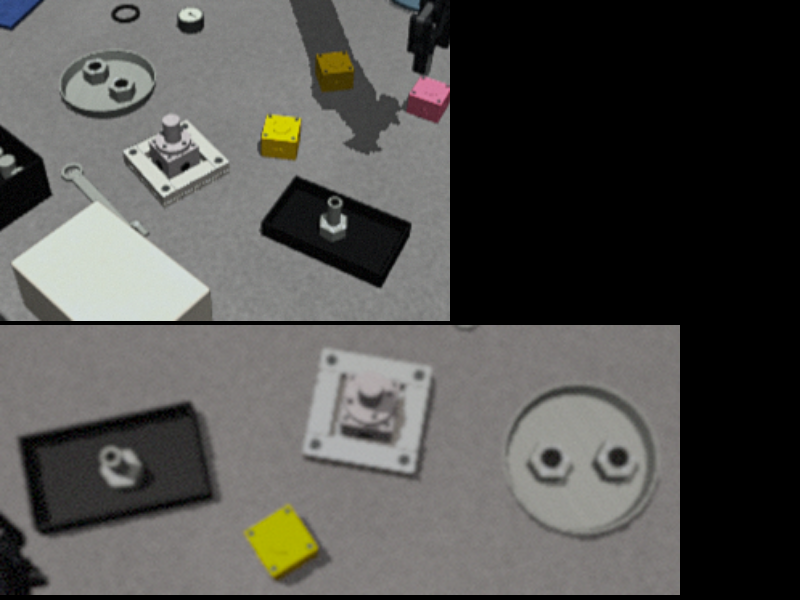

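The final picture shows the housing with its cover in the nest, at (370,405). Both nuts lie flat in the dish at (551,460) and (617,458), and the hose tail stands in the tray at (120,465).

```bash
python3 -c "
from h import *
print(ctrl.job_done())"
```

```text
the job is handed in; nothing more can be done
None
```

Job handed in at about 37 s of robot time: the housing is in the nest with its cover upright and centred to about 1 mm by my camera measurement, both nuts lie flat in the dish, and the hose tail stands in the black tray.

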